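# Offer up the pickup over its cavity

### The arm

A 7-joint arm with a two-finger parallel gripper is mounted at the origin on the work surface. World frame = base frame: x ahead of the robot, y to its left, z up, the work surface at z = 0. Lengths are in m, angles in rad, forces in N, time in s.
With the tool pointing down it reaches from about 0.4 to 0.85 m from the base axis. Payload 10.4 kg.
Tool frame: the origin (TCP) lies at the very end of the fingers, on their centre line; the grasp point (between the pads) lies r.tcp_to_grasp behind it (r.tcp_to_grasp is the distance from the TCP to the grasp point, in m); z points along the fingers, y is the line along which they close (so a half turn about z gives the same grasp; the last joint's range is limited). The gripper opens to 87 mm and grips with 3 to 60 N. Pads are 19 mm wide; open, the fingers measure 117 mm over their backs; the gripper's body (75 mm by 190 mm) begins 51 mm behind the grasp point.
Start: joints at [-1.308, 0.332, -0.065, 1.46, 0.022, 1.35, -0.088], TCP at [0.176, 0.6, 0.223] pointing down, gripper open.
Joint ranges: [-2.6, 2.6], [-0.5, 2.12], [-1.47, 1.34], [0.16, 2.42], [-1.27, 4.41], [0.06, 2.06], [-2.6, 2.6]. Speed limits (rad/s): [2.22, 2.22, 2.79, 2.79, 3.14, 3.14, 3.14].

### API

Orientations are given as a unit quaternion [x, y, z, w].
In Python, from bench import monitor, cams, ticket, r gives the robot as it stands.
- The arm moves only by the shell command python3 -m crank 'ROWS' [OPENING] [FORCE]. ROWS is a JSON object whose one key "steps" holds a list of rows, each a list of 2 entries, a list of its own where there are three numbers: the shift along the world's x, y, z in units of 25 mm (1.0 is 25 mm), then the turn, a rotation vector about the world's x, y, z in units of 5 degrees (1.0 is 5 degrees). In form: {"steps": [[[x, y, z], [ax, ay, az]], ...]}. A call has 1 to 10 rows; each row shifts and turns the commanded pose from where the row before left it; what a row does not reach is not made up. A row lasts 1/12 s, in which the tool goes at most 41.7 mm and 7.16 degrees, less where a joint would pass 70% of its speed; a pose out of reach is approached as far as the arm can. A call is refused whole if a number of a shift passes 1 or a number of a turn 1, either way. A call with a gripper value outside its range is refused whole. OPENING is the finger opening in mm, from 0 to 87, set as the call begins (- or left out, the last holds). The fingers move at their own pace and stop on an object; FORCE is the grip in N (left out, the last holds). Time passes only in rows, so rows that do not move let the fingers close. It gives the time, the measured TCP pose, the force, the opening and the grip force at its end, in the units of the state.
- monitor.read_state(): the state, without advancing time (a new reading comes with each control period).
- cams.camera(name): name is "side" or "top" or "wrist"; returns a dict with "pixels" (400x640x3 uint8, blue, green, red), "z_map" (400x640 float32, m along the optical axis (not along the pixel's ray), 0 where there is no reading), "vfov" (degrees; the focal length in pixels is half the picture's height over the tangent of half this angle, whatever the lens; pixels are square), "cx", "cy" (the principal point, pixels), "T" (4x4, takes a point from camera to world coordinates). Camera axes: x right, y up, looking along -z (the intrinsics and any distortion apply to the point x, -y, -z); pixel columns grow to the right and rows downward; lengths in m; the calibration is good to about 2 mm. A picture is of the moment at which its call begins.
- ticket.close_job(): hands the job in; it is judged then, once.
The state is a dict: "time": time; "joint_positions": joint angles; "joint_vel": joint speeds; "joint_torque": joint torques, N m; "ee_pos": TCP position; "eef_rot": TCP orientation; "ft_force": force on the tool from outside, world axes, zero at the start; "torque": the same for the moment, N m; "width": finger opening in m; "grip_force": force on a finger pad.
Only numpy, scipy, OpenCV 4.12 (cv2) and the standard library are available. Lean on these libraries where they do the work, as an engineer would, in place of code of your own. Each camera call takes 0.05 s, during which the arm holds its last target. There are 200 camera calls.

### The job

Lift the wide pickup (the one with two rows of poles) out of the parts tray and hold it level and still about 8 cm above the guitar body's top, centred over the wide pickup cavity and turned so that its long side lines up with the cavity's (either end may face either way), so that I can look over the fit before wiring it. Keep it level all the way, do not let it or the gripper touch the guitar, and leave everything else where it is. Finish while still holding it there in the air; do not put it down or let go.

Things in the scene. Friction and masses are not known exactly. Their poses are not given: they have to be found in the camera images.
- guitar: bare light-wood electric guitar body lying flat, fixed, 490 x 295 x 45 thick. Origin: on the bench under the centre of its wide pickup cavity. x runs along its centre line from the neck end (two horns, -x) to the round tail (+x), z up. Recesses 20 deep on the centre line: wide cavity (77 x 45) at the origin; narrow slot (89 x 21) 85 towards the neck; neck pocket (53 x 59) at the neck end
- cavity (a point): centre of the mouth of the wide pickup cavity, level with the guitar's top face (45 above the bench). Axes as the guitar's: the cavity's long side (77) lies along y, its short side (45) along x
- tray: open grey plastic parts tray, fixed on the bench, outside 170 (x) x 330 (y) x 45 high, walls and floor 5 thick. Origin: centre of its underside. Three parts lie side by side in it along y, about 100 apart, in any order, each with its long side roughly (within 25 degrees) along the tray's x
- pickup: the part to lift: wide pickup, a rigid block 70 (x) x 38 (y) x 24 (z), two black coils side by side on a thin steel base, two rows of six small steel poles on top. 80 to 170 g, evenly spread. Origin: centre of its underside; lies flat, z up, on the tray floor. Grasp across the 38 width (y); at least 30 is free on either side of its middle
- single_coil: bystander in the tray: narrow black pickup 84 x 16 x 20 high with a single row of six poles. Origin: centre of its underside. Leave in place
- bridge: bystander in the tray: steel bridge plate 80 x 42 x 14 high with six saddles and an upright lip. Origin: centre of its underside. Leave in place
- screwdriver: bystander: screwdriver lying on the bench just beyond the tray (far side from the robot)
- jar: bystander: small glass jar with steel cap, 50 diameter x 55 high, standing on the bench just beyond the tray
- sandblock: bystander: cork sanding block 90 x 50 x 30 resting on the tail of the guitar body, about 180 from the cavity
- tone_knob: bystander: small black round control knob, 26 diameter x 18 high, on the bench just beyond the tray
There are look-alikes about, which are no part of the job. What is shaped like the pickup but blue is not meant.

How it is judged:
On the way:
1. the pickup is lifted level out of the tray, its underside above the rim, carried by the fingers alone (contact force between pickup and the fingers above 1 N and contact force between pickup and tray below 0.1 N and contact force between pickup and guitar below 0.1 N and z of pickup in the frame of tray above 0.055 m and angle between pickup's own z axis and vertical below 0.25 rad), for 0.2 s.
At the end, for the whole second after the job is handed in: Pickup held by the fingers alone, underside 45 to 120 mm above the guitar top, centre within 20 mm of the wide cavity centre in plan, level within 7 degrees, long sides parallel within 10 degrees, still (under 20 mm/s, 0.15 rad/s); every bystander within 30 mm of its start (contact force between pickup and the fingers above 1 N and contact force between pickup and tray below 0.1 N and contact force between pickup and guitar below 0.1 N and horizontal distance between pickup and cavity below 0.02 m and z of pickup in the frame of cavity between 0.045 and 0.12 m and angle between pickup's own z axis and vertical below 0.12 rad and angle between the x axis of pickup and the y axis of cavity, either way round below 0.17 rad and linear speed of pickup below 0.02 m/s and angular speed of pickup below 0.15 rad/s and distance of each of single_coil, bridge, screwdriver, jar, sandblock, tone_knob from where it was at the start of the episode below 0.03 m); the arm keeps its last pose, push and grip.
It fails at once if the pickup is tipped by more than 25 degrees (angle between pickup's own z axis and vertical above 0.44 rad).
It fails at once if the pickup touches the guitar (over 1 N) (contact force between pickup and guitar above 1 N).
It fails at once if the robot touches the guitar (over 2 N) (contact force between any of the arm, the fingers and guitar above 2 N).
It fails at once if a bystander is moved by more than 30 mm (distance of any of single_coil, bridge, screwdriver, jar, sandblock, tone_knob from where it was at the start of the episode above 0.03 m).
It also fails if it takes over 40 s, if anything falls off the work surface, if the arm or the gripper's body presses on something with over 40 N, if the wrist force passes 120 N, or if a joint passes its speed limit or range.

## Working session

There is one attempt and no reset: what is moved stays moved. The work goes in short steps, Python scripts to look and compute and a shell command to move; the robot and the scene stay as the last step left them, time stands still between calls to the robot, and variables do not carry over. Pictures are saved under pics/ and viewed, at most 10 in all, crops included, and the job is handed in when it is done.

```bash
ls; mkdir -p pics
python3 - <<'E'
from bench import monitor,cams,r
import cv2,numpy as np
for n in("top","side"):
    c=cams.camera(n);cv2.imwrite(f"pics/{n}0.png",c["pixels"]);np.savez(f"/tmp/{n}.npz",**{k:v for k,v in c.items()})
    print(n,c["vfov"],c["cx"],c["cy"],np.round(c["T"],3).tolist(),[k for k in c])
print(r.tcp_to_grasp,monitor.read_state())
E
```

```text
pics
top 53.72748914000755 317.6714728937853 197.6064833775159 [[-0.003, 0.986, -0.168, 0.306], [-1.0, -0.004, -0.007, -0.094], [-0.007, 0.168, 0.986, 1.201], [0.0, 0.0, 0.0, 1.0]] ['pixels', 'z_map', 'vfov', 'cx', 'cy', 'T']
side 49.6642834161774 315.71092483740836 200.77856485679004 [[0.998, 0.043, -0.036, 0.477], [-0.056, 0.715, -0.697, -1.044], [-0.004, 0.698, 0.716, 1.049], [0.0, 0.0, 0.0, 1.0]] ['pixels', 'z_map', 'vfov', 'cx', 'cy', 'T']
0.0187 {'time': 0.1, 'joint_positions': array([-1.30760505,  0.33280255, -0.06470506,  1.46085195,  0.02160911,
        1.3499182 , -0.08847567]), 'joint_vel': array([-0.00027906, -0.00139417,  0.00073238, -0.00174272, -0.00032824,
        0.00036637, -0.00241135]), 'joint_torque': array([ 2.41965048e-03, -6.24539638e+01,  2.51123303e-02, -3.90718281e+01,
       -6.14645309e-02,  3.65561654e-02,  4.03119918e-05]), 'ee_pos': array([0.17610291, 0.59931126, 0.22183992]), 'eef_rot': array([ 1.42384953e-01,  9.89811150e-01, -6.39429173e-04, -5.86327077e-05]), 'ft_force': array([-0.1247857 ,  0.58616873,  0.44586693]), 'torque': array([-0.0248659 ,  0.01560256,  0.00655066]), 'grip_force': 0.0, 'width': 0.0870075355184704}
```

View pics/top0.png

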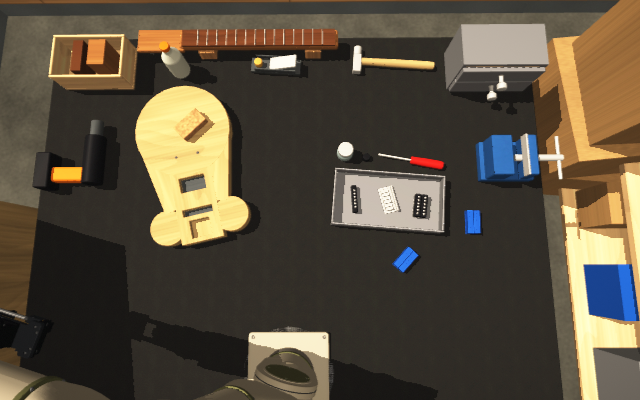

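The top view shows the pickup with two rows of poles at about (421,206) in the tray, the bridge at (388,200) and the single coil at (355,199). The wide cavity is at about (193,184). Next I'll deproject these points.

```bash
cat > h.py <<'E'
import numpy as np,cv2
def world(c):
    h,w=c["z_map"].shape;f=h/2/np.tan(np.radians(float(c["vfov"]))/2)
    u,v=np.meshgrid(np.arange(w),np.arange(h));z=c["z_map"]
    P=np.stack([(u-c["cx"])/f*z,-(v-c["cy"])/f*z,-z],-1)
    return P@c["T"][:3,:3].T+c["T"][:3,3]
def rect(p):
    (c,s,a)=cv2.minAreaRect((p[:,:2]*1000).astype(np.float32));b=cv2.boxPoints((c,s,a))
    e=max([b[1]-b[0],b[2]-b[1]],key=np.linalg.norm)
    return np.round(c,1),np.round(s,1),"long dir deg",round(np.degrees(np.arctan2(e[1],e[0]))%180,1),"n",len(p)
E
python3 - <<'E'
from h import *
for n in("top","side"):
    c=np.load(f"/tmp/{n}.npz");W=world(c);g=c["pixels"].max(-1)
    if n=="top":
        print("px",W[206,421],"cav",W[184,193],"body",W[150,180],"bench",W[300,300],"tray rim",W[186,336],W[230,444])
        P0=W[206,421];C0=W[184,193]
    near=lambda q,d:(np.hypot(W[...,0]-q[0],W[...,1]-q[1])<d)
    m=near(P0,.047)&(W[...,2]>.016)&(W[...,2]<.04); print(n,"pickup",rect(W[m]),"z med",np.median(W[m][:,2]))
    m2=(near(C0,.055)&(W[...,2]<.036)&(W[...,2]>.01)).astype(np.uint8)
    k,l,st,_=cv2.connectedComponentsWithStats(m2)
    for i in range(1,k):
        if st[i,4]>30: print(n,"cav",rect(W[l==i]),np.median(W[l==i][:,2]))
    # guitar outline & tray
    gm=near(C0,.4)&(W[...,2]>.038)&(W[...,2]<.05)
    k,l,st,_=cv2.connectedComponentsWithStats(gm.astype(np.uint8));i=1+st[1:,4].argmax();print("guitar",rect(W[l==i]),np.median(W[l==i][:,2]))
    tm=near(P0,.3)&(W[...,2]>.038)&(W[...,2]<.05);k,l,st,_=cv2.connectedComponentsWithStats(tm.astype(np.uint8));i=1+st[1:,4].argmax();print("tray",rect(W[l==i]))
    ys,xs=np.where(m);x0,y0=int(xs.mean()),int(ys.mean())
    a=c["pixels"][y0-40:y0+40,x0-55:x0+55]
    b=cv2.resize(a,None,fx=5,fy=5,interpolation=cv2.INTER_CUBIC); print(n,x0,y0);cv2.imwrite(f"pics/p_{n}.png",b)
E
```

```text
px [ 0.47862602 -0.39458679  0.03298464] cav [0.54914297 0.29197709 0.02988431] body [0.65186143 0.33214648 0.04443821] bench [ 0.20389749 -0.03288302 -0.00095109] tray rim [ 0.54495347 -0.14248865  0.01095073] [ 0.40949799 -0.46904582  0.00096834]
top pickup (array([ 482.8, -394.3]), array([38.4, 70.3]), 'long dir deg', np.float32(172.4), 'n', 309) z med 0.028940308216052646
top cav (array([551.7, 294.4]), array([41.6, 74.6]), 'long dir deg', np.float32(101.8), 'n', 340) 0.02684735952009354
guitar (array([618.5, 306.6]), array([492.6, 294.1]), 'long dir deg', np.float32(13.2), 'n', 10761) 0.04577212788036844
tray (array([ 498.7, -295.9]), array([330.9, 171.2]), 'long dir deg', np.float32(85.3), 'n', 636)
top 420 205
side pickup (array([ 481.6, -395.6]), array([41.7, 68.6]), 'long dir deg', np.float32(173.2), 'n', 356) z med 0.02922397267903387
side cav (array([549. , 304.2]), array([39.6, 58.9]), 'long dir deg', np.float32(104.5), 'n', 111) 0.027088633252533967
guitar (array([616.1, 304.9]), array([492.1, 295.9]), 'long dir deg', np.float32(13.4), 'n', 4225) 0.045753072128638994
tray (array([ 497.2, -296.2]), array([336.6, 170.3]), 'long dir deg', np.float32(85.5), 'n', 666)
side 305 292
```

View pics/side0.png

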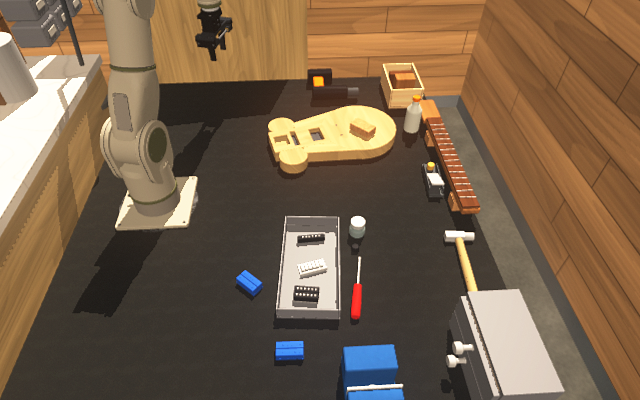

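Both views agree. The pickup is at (0.482, -0.395), measures 70x38, has its top at 0.029 and its long axis at -7.2°. The cavity is at about (0.551, 0.294) and the guitar's axis is at 13.3°. The side view shows the arm clear of the bench parts and the jar and knob beside the tray at about (357,228) and (355,246). For the last joint's range, the tool yaw should go -171° to the grasp, then +110.5° to the cavity.

```bash
python3 -m crank '{"steps":[[[1,-1,0],[0,0,-0.8]],[[1,-1,0],[0,0,-0.8]],[[1,-1,0],[0,0,-0.8]],[[1,-1,0],[0,0,-0.8]],[[1,-1,0],[0,0,-0.8]],[[1,-1,0],[0,0,-0.8]],[[1,-1,0],[0,0,-0.8]],[[1,-1,0],[0,0,-0.8]],[[1,-1,0],[0,0,-0.8]],[[1,-1,0],[0,0,-0.8]]]}' 60 20
```

```text
time: 0.93
ee_pos: [0.427, 0.3481, 0.2224]
eef_rot: [0.474, 0.881, -0.0, -0.0]
ft_force: [0.4, 0.4, -0.3]
width: 0.0602
grip_force: 0.0
```

```bash
python3 -m crank '{"steps":[[[0.1,-1,0],[0,0,-0.9]],[[0.1,-1,0],[0,0,-0.9]],[[0.1,-1,0],[0,0,-0.9]],[[0.1,-1,0],[0,0,-0.9]],[[0.1,-1,0],[0,0,-0.9]],[[0.1,-1,0],[0,0,-0.9]],[[0.1,-1,0],[0,0,-0.9]],[[0.1,-1,0],[0,0,-0.9]],[[0.1,-1,0],[0,0,-0.9]],[[0.1,-1,0],[0,0,-0.9]]]}' && python3 -m crank '{"steps":[[[0.1,-1,0],[0,0,-0.9]],[[0.1,-1,0],[0,0,-0.9]],[[0.1,-1,0],[0,0,-0.9]],[[0.1,-1,0],[0,0,-0.9]],[[0.1,-1,0],[0,0,-0.9]],[[0.1,-1,0],[0,0,-0.9]],[[0.1,-1,0],[0,0,-0.9]],[[0.1,-1,0],[0,0,-0.9]],[[0.1,-1,0],[0,0,-0.9]],[[0.1,-1,0],[0,0,-0.9]]]}'
```

```text
time: 1.77
ee_pos: [0.4509, 0.0984, 0.2224]
eef_rot: [0.775, 0.632, -0.0, -0.0]
ft_force: [-0.4, 0.0, -0.4]
width: 0.0598
grip_force: 0.0
time: 2.6
ee_pos: [0.4759, -0.1515, 0.2225]
eef_rot: [0.958, 0.287, -0.0, -0.0]
ft_force: [0.5, -0.0, 0.7]
width: 0.0602
grip_force: 0.0
```

```bash
python3 -m crank '{"steps":[[[0,-1,0],[0,0,-0.8]],[[0,-1,0],[0,0,-0.8]],[[0,-1,0],[0,0,-0.8]],[[0,-1,0],[0,0,-0.8]],[[0,-1,0],[0,0,-0.8]],[[0,-1,0],[0,0,-0.8]],[[0,-1,0],[0,0,-0.8]],[[0.1,-1,0],[0,0,-0.8]],[[0.1,-1,0],[0,0,-0.8]],[[0.05,-0.75,0],[0,0,-0.95]]]}'
python3 -m crank '{"steps":[[[0,0,-1],[0,0,0]],[[0,0,-1],[0,0,0]],[[0,0,0],[0,0,0]],[[0,0,0],[0,0,0]]]}'
python3 - <<'E'
from bench import monitor,cams,r
from h import *
s=monitor.read_state();print(s["joint_positions"].round(2),s["ee_pos"],s["eef_rot"])
for n in("wrist","top"):
    c=cams.camera(n);W=world(c)
    m=(np.hypot(W[...,0]-.482,W[...,1]+.395)<.05)&(W[...,2]>.016)&(W[...,2]<.04)&(c["z_map"]>0)
    if m.sum()>20: print(n,rect(W[m]),np.median(W[m][:,2]))
    cv2.imwrite(f"pics/{n}1.png",c["pixels"])
E
```

```text
time: 3.43
ee_pos: [0.4821, -0.3958, 0.2221]
eef_rot: [0.998, -0.064, -0.0, 0.0]
ft_force: [0.2, -0.1, 0.5]
width: 0.06
grip_force: 0.0
time: 3.77
ee_pos: [0.4819, -0.3934, 0.1718]
eef_rot: [0.998, -0.062, -0.001, -0.001]
ft_force: [0.3, -0.0, 0.8]
width: 0.0598
grip_force: 0.0
[-0.05  0.47  0.89  1.57 -0.38  1.28 -0.8 ] [ 0.48189587 -0.39339533  0.17177138] [ 9.98071493e-01 -6.20597015e-02 -1.25110667e-03 -5.67973017e-04]
wrist (array([ 483.8, -395.8]), array([37.1, 68.9]), 'long dir deg', np.float32(172.1), 'n', 2731) 0.028685699939434095
```

View pics/wrist1.png

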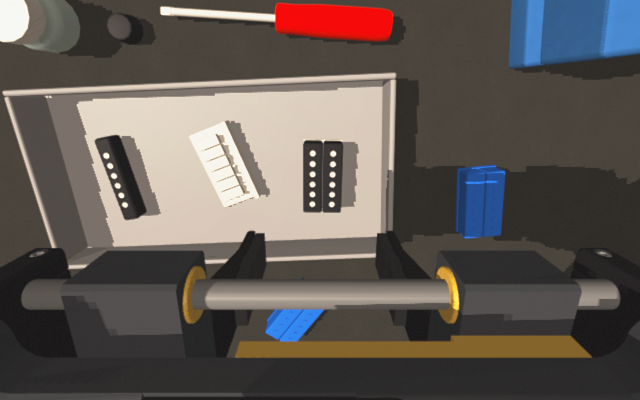

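The wrist view shows the pickup at (322,177), square to the fingers and centred between them, with free floor on both sides. The remeasured centre is (0.483, -0.396), which matches the earlier value. I'll descend to TCP z of about 0.009.

```bash
python3 -m crank '{"steps":[[[0.05,-0.1,-0.8],[0,0,0]],[[0,0,-0.8],[0,0,0]],[[0,0,-0.8],[0,0,0]],[[0,0,-0.8],[0,0,0]],[[0,0,-0.8],[0,0,0]],[[0,0,-0.6],[0,0,0]],[[0,0,-0.5],[0,0,0]],[[0,0,-0.4],[0,0,0]],[[0,0,-0.4],[0,0,0]],[[0,0,0],[0,0,0]]]}' 
python3 -m crank '{"steps":[[[0,0,-0.3],[0,0,0]],[[0,0,-0.3],[0,0,0]],[[0,0,0],[0,0,0]],[[0,0,0],[0,0,0]]]}'
```

```text
time: 4.7
ee_pos: [0.4833, -0.396, 0.0236]
eef_rot: [0.998, -0.062, -0.001, -0.0]
ft_force: [-1.3, -1.1, 0.4]
width: 0.0598
grip_force: 0.0
time: 5.03
ee_pos: [0.4836, -0.3965, 0.0099]
eef_rot: [0.998, -0.062, -0.0, -0.0]
ft_force: [-0.2, 0.5, 0.3]
width: 0.06
grip_force: 0.0
```

```bash
python3 -m crank '{"steps":[[[0,0,0],[0,0,0]],[[0,0,0],[0,0,0]],[[0,0,0],[0,0,0]],[[0,0,0],[0,0,0]],[[0,0,0],[0,0,0]],[[0,0,0],[0,0,0]],[[0,0,0],[0,0,0]],[[0,0,0],[0,0,0]],[[0,0,0],[0,0,0]],[[0,0,0],[0,0,0]]]}' 20 25
```

```text
time: 5.87
ee_pos: [0.4838, -0.3966, 0.0103]
eef_rot: [0.998, -0.062, 0.0, -0.0]
ft_force: [-1.0, 2.7, 4.3]
width: 0.0378
grip_force: 25.0
```

Width is 37.8 mm at 25 N, so the grasp is good. Lifting to TCP z of about 0.16.

```bash
python3 -m crank '{"steps":[[[0,0,0.3],[0,0,0]],[[0,0,0.5],[0,0,0]],[[0,0,0.7],[0,0,0]],[[0,0,0.8],[0,0,0]],[[0,0,0.8],[0,0,0]],[[0,0,0.8],[0,0,0]],[[0,0,0.8],[0,0,0]],[[0,0,0.7],[0,0,0]],[[0,0,0.5],[0,0,0]],[[0,0,0.3],[0,0,0]]]}'
python3 -m crank '{"steps":[[[0,0,0],[0,0,0]],[[0,0,0],[0,0,0]],[[0,0,0],[0,0,0]],[[0,0,0],[0,0,0]]]}'
python3 - <<'E'
from bench import cams
import cv2
cv2.imwrite("pics/side2.png",cams.camera("side")["pixels"][150:350,200:440].repeat(3,0).repeat(3,1))
E
```

```text
time: 6.7
ee_pos: [0.4839, -0.3971, 0.1673]
eef_rot: [0.998, -0.062, 0.001, 0.001]
ft_force: [-1.1, -0.5, -1.8]
width: 0.0376
grip_force: 25.0
time: 7.03
ee_pos: [0.4833, -0.3962, 0.164]
eef_rot: [0.998, -0.062, -0.001, -0.0]
ft_force: [-0.2, -0.2, -1.8]
width: 0.0377
grip_force: 25.0
```

View pics/side2.png

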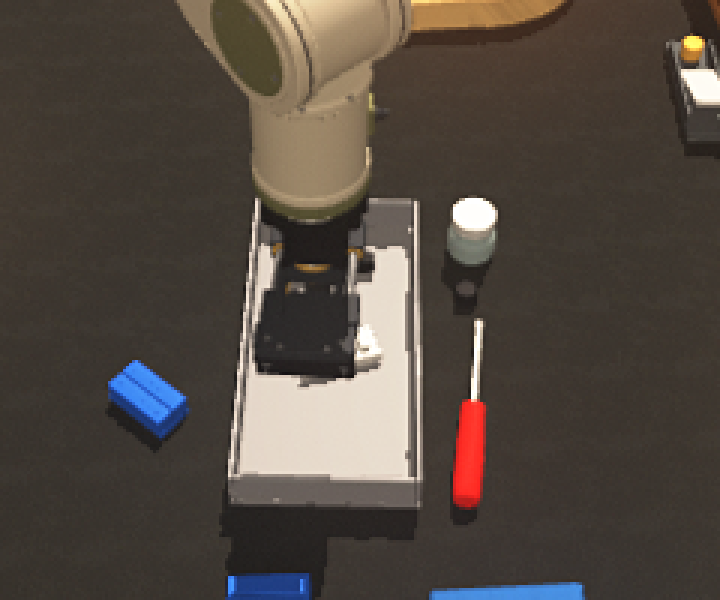

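The side crop shows the pickup gone from its tray spot, now in the fingers. The other parts haven't moved. Carrying it over to the guitar.

```bash
python3 -m crank '{"steps":[[[0,0.3,0],[0,0,0.3]],[[0.1,0.6,0],[0,0,0.6]],[[0.1,0.8,0],[0,0,0.7]],[[0.1,0.8,0],[0,0,0.7]],[[0.1,0.8,0],[0,0,0.7]],[[0.1,0.8,0],[0,0,0.7]],[[0.1,0.8,0],[0,0,0.7]],[[0.1,0.8,0],[0,0,0.7]],[[0.1,0.8,0],[0,0,0.7]],[[0.1,0.8,0],[0,0,0.7]]]}'
python3 -m crank '{"steps":[[[0.1,0.8,0],[0,0,0.7]],[[0.1,0.8,0],[0,0,0.7]],[[0.1,0.8,0],[0,0,0.7]],[[0.1,0.8,0],[0,0,0.7]],[[0.1,0.8,0],[0,0,0.7]],[[0.1,0.8,0],[0,0,0.7]],[[0.1,0.8,0],[0,0,0.7]],[[0.1,0.8,0],[0,0,0.7]],[[0.1,0.8,0],[0,0,0.7]],[[0.1,0.8,0],[0,0,0.7]]]}'
```

```text
time: 7.92
ee_pos: [0.506, -0.2126, 0.1648]
eef_rot: [0.975, 0.222, -0.0, -0.0]
ft_force: [0.5, -0.2, -1.8]
width: 0.0379
grip_force: 25.0
time: 8.75
ee_pos: [0.5314, -0.0121, 0.1651]
eef_rot: [0.863, 0.505, 0.0, 0.0]
ft_force: [-0.0, -0.3, -1.3]
width: 0.0378
grip_force: 25.0
```

```bash
python3 -m crank '{"steps":[[[0.05,0.8,0],[0,0,0.6]],[[0.05,0.8,0],[0,0,0.6]],[[0.05,0.8,0],[0,0,0.6]],[[0.05,0.8,0],[0,0,0.6]],[[0.05,0.8,0],[0,0,0.6]],[[0.05,0.8,0],[0,0,0.6]],[[0.05,0.8,0],[0,0,0.6]],[[0.05,0.8,0],[0,0,0.6]],[[0.05,0.8,0],[0,0,0.6]],[[0.05,0.8,0],[0,0,0.6]]]}'
python3 -m crank '{"steps":[[[0.05,0.8,0],[0,0,0.6]],[[0.05,0.7,0],[0,0,0.5]],[[0.05,0.6,0],[0,0,0.4]],[[0.05,0.6,0],[0,0,0.3]],[[0,0.5,-0.1],[0,0,0.3]],[[0,0.4,-0.3],[0,0,0.2]],[[0,0.3,-0.4],[0,0,0.2]],[[0,0.2,-0.3],[0,0,0.1]],[[0,0.1,-0.2],[0,0,0]],[[0,0,0],[0,0,0]]]}'
python3 -m crank '{"steps":[[[0,0,0],[0,0,0]],[[0,0,0],[0,0,0]],[[0,0,0],[0,0,0]],[[0,0,0],[0,0,0]],[[0,0,0],[0,0,0]],[[0,0,0],[0,0,0]]]}'
python3 - <<'E'
from bench import monitor,cams
from h import *
s=monitor.read_state();q=s["eef_rot"];print(s["ee_pos"],np.degrees(np.arctan2(2*q[1]**2-1,2*q[0]*q[1])),s["joint_positions"].round(2))
out=[]
for n in("wrist","top","side"):
    c=cams.camera(n);W=world(c);np.savez(f"/tmp/{n}2.npz",**c)
    out.append(c["pixels"])
    m=(np.hypot(W[...,0]-.551,W[...,1]-.294)<.06)&(W[...,2]>.112)&(W[...,2]<.16)&(c["z_map"]>0)
    print(n,m.sum(), rect(W[m]) if m.sum()>20 else "")
    m=(np.hypot(W[...,0]-.551,W[...,1]-.294)<.06)&(W[...,2]>.01)&(W[...,2]<.036)&(c["z_map"]>0)
    print(n,"cav",m.sum(), rect(W[m]) if m.sum()>20 else "")
w=out[0];t=cv2.resize(out[1][100:260,100:300],(400,320));d=cv2.resize(out[2][50:210,220:420],(400,320))
cv2.imwrite("pics/fin.png",np.vstack([np.hstack([t,d]),cv2.resize(w,(448,280)) if 0 else np.hstack([cv2.resize(w,(448,280)),np.zeros((280,352,3),np.uint8)])]))
E
```

```text
time: 9.58
ee_pos: [0.5437, 0.188, 0.165]
eef_rot: [0.703, 0.711, 0.0, -0.0]
ft_force: [0.0, -0.3, -0.7]
width: 0.0376
grip_force: 25.0
time: 10.42
ee_pos: [0.5478, 0.2906, 0.1306]
eef_rot: [0.62, 0.785, -0.001, -0.0]
ft_force: [-1.3, -0.4, -1.3]
width: 0.0377
grip_force: 25.0
time: 10.92
ee_pos: [0.5488, 0.2908, 0.1329]
eef_rot: [0.62, 0.785, 0.0, 0.0]
ft_force: [-0.7, 0.6, -1.1]
width: 0.0381
grip_force: 25.0
[0.54880128 0.29083976 0.13285905] 13.363859661459733 [-0.81  0.39  0.32  1.6  -0.13  1.17 -0.23]
wrist 9298 (array([549.9, 289.8]), array([57.8, 69.8]), 'long dir deg', np.float32(103.7), 'n', 9298)
wrist cav 2003 (array([545.3, 310.1]), array([45.2, 32.1]), 'long dir deg', np.float32(13.2), 'n', 2003)
top 148 (array([556.4, 274.1]), array([46., 37.]), 'long dir deg', np.float32(13.3), 'n', 148)
top cav 198 (array([551.8, 292.6]), array([40.8, 72.1]), 'long dir deg', np.float32(103.6), 'n', 198)
side 201 (array([548.4, 283.2]), array([57.9, 69.6]), 'long dir deg', np.float32(125.9), 'n', 201)
side cav 114 (array([548.8, 304.3]), array([39.8, 70. ]), 'long dir deg', np.float32(104.0), 'n', 114)
```

View pics/fin.png

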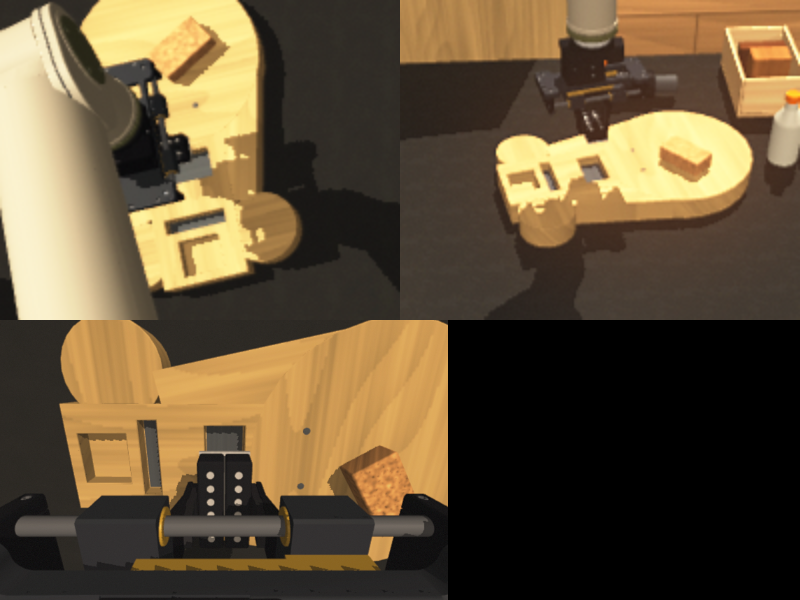

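The picture shows the pickup held level above the cavity, long sides parallel to it. The wrist panel has it at about (225,495), just in front of the cavity mouth at (225,438). The measured offset is about 4 mm, and the underside is about 83 mm above the top. I'll make a small nudge, let it settle and hand in.

```bash
python3 -m crank '{"steps":[[[0.05,0.1,0],[0,0,0]],[[0,0.05,0],[0,0,0]],[[0,0,0],[0,0,0]],[[0,0,0],[0,0,0]],[[0,0,0],[0,0,0]],[[0,0,0],[0,0,0]],[[0,0,0],[0,0,0]],[[0,0,0],[0,0,0]],[[0,0,0],[0,0,0]],[[0,0,0],[0,0,0]]]}'
python3 -c "
from bench import monitor,ticket
s=monitor.read_state();print(abs(s['joint_vel']).max(),s['width'],s['grip_force'])
print(ticket.close_job())"
```

```text
time: 11.9
ee_pos: [0.5499, 0.2946, 0.1326]
eef_rot: [0.62, 0.785, 0.0, 0.0]
ft_force: [0.1, 0.0, -1.9]
width: 0.0379
grip_force: 25.0
0.0019512391516756764 0.037913167291932774 24.99146282672882
the job is handed in; nothing more can be done
None
```

The job is handed in at 11.9 s with the wide pickup still gripped at 25 N, level and still about 83 mm above the guitar top; by my measurements it is within a few mm of the cavity centre and 1° of its long side, but no verdict came back.

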